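Free the child latch of the garden-chemicals cupboard

TASK

The small green cupboard on the shed bench, where the garden chemicals are kept, is shut with a child-safety latch. Draw its white drop-front door ajar by the wooden pull until the latch catches it, then press the yellow sprung hook down through the gap above the door to free it, and let the door down until it lies fully open. Leave the terracotta pot and the blue tin at its sides where they stand.

Things in the scene. Friction and masses are not known exactly. Their poses are not given: they have to be found in the camera images.
- cupboard: Green metal cupboard fixed to the bench: 340 wide (its y), 180 deep (its x), 238 high. Origin on the bench below the middle of its front plane; +x points into the cupboard (front is the -x side), +y along its front, +z up. x, y, z below are in this frame, mm. Top panel covers x = 0 to 180, top face at z = 238.
- lip (a point): Middle of the front lower edge of the steel lip that hangs from the top panel's front edge along the whole front: x = 0, y = 0, z = 220. The lip is 8 thick (x = 0 to 8) and 13 deep. Axes as the cupboard's.
- hinge (a point): Middle of the door's hinge line, its lower inner edge: x = 0, y = 0, z = 30, fixed. The white drop-front door is a panel 340 wide, 195 high, 15 thick; shut, its inner face lies in the plane x = 0. It does not spring; the hinge is stiff (friction about 0.28 N m, door 0.6 to 0.85 kg), so it stays where left below about 0.35 rad.
- flap (a joint): Door angle, rad: 0 shut and upright, growing as its top comes out to -x and down; 1.35 fully open at its stop. Starts at 0 to 0.06. The latch stops it at 0.25 to 0.29, and pulling harder does not free it. With the hook held down it goes on; the hook is past the lip at about 0.36, and beyond about 0.55 the door sinks to its stop by its own weight in 2 to 4 s.
- pull (a point): Gripping point of the wooden pull: an upright fin on the middle of the door's front, 14 thick (y), standing out 45, 40 high, its top level with the door's top edge. Best pinched across its thickness from above. In the door the point is 178 above the hinge line, 42 before the inner face, 17 below the fin's top; it moves with the door.
- hook (a joint): How far the yellow sprung hook is pressed, m: 0 up, 0.020 at its stop. It slides down along the door's inner face; spring 3.6 N at first, 7.6 N at the stop. The barb behind its pad passes under the lip only while it is pressed 0.014 or more, and it must be kept down while the door is drawn (push its inner face, or the pad, to -x) from 0.27 to 0.36 rad.
- gap (a point): Fixed point x = -21, y = 0, z = 208: mid-gap, at the hook's pad-top height when the latch holds the door ajar; the gap is then about 40 wide in x here. The flat yellow pad is 24 wide in y and reaches 3 to 42 behind the door. ITS PLACE ALONG y DIFFERS AND IS NOT REPORTED: middle anywhere from -90 to 90. See it from above, or feel: elsewhere nothing resists down to z = 185.
- pot_mid (a point): Bystander: terracotta pot, 110 across the rim, 95 high; the point is on its axis, half-way up.
- tin_mid (a point): Bystander: blue plant-food tin, 84 across, 120 high; the point is on its axis, half-way up. The pot and the tin stand on the bench left and right of the cupboard, either way round.

How it is judged:
By the outcome, as a careful person would: the job done as asked, in the order asked, and still so for the second after the job is handed in, with the robot touching nothing.
It also fails if it takes over 61 s, if anything falls off the work surface, if the arm or the gripper's body presses on something with over 40 N, if the wrist force passes 120 N, or if a joint passes its speed limit or range.

ROBOT

A 6-joint arm with a two-finger parallel gripper is mounted at the origin on the work surface. World frame = base frame: x ahead of the robot, y to its left, z up, the work surface at z = 0. Lengths are in m, angles in rad, forces in N, time in s.
With the tool pointing down it reaches from about 0.225 to 0.875 m from the base axis. Payload 3.4 kg.
Tool frame: the origin (TCP) lies at the very end of the fingers, on their centre line; the grasp point (between the pads) lies 19 mm behind it; z points along the fingers, y is the direction in which the jaws open and shut (so a half turn about z gives the same grasp; the last joint's range is limited). The gripper opens to 85 mm and grips with 20 to 120 N. Pads are 22 mm wide; open, the fingers measure 114 mm over their backs; the gripper's body (76 mm by 85 mm) begins 54 mm behind the grasp point. The pads swing forward as they close: fully open they stand 13 mm farther back than shut.
Start: joints at [-1.344, 0.276, 1.505, -0, 1.361, -0.121], TCP at [0.196, -0.541, 0.231] pointing down, gripper open.
Joint ranges: [-2.89, 2.89], [-0.75, 2.08], [0.22, 2.7], [-1.18, 4.32], [0.11, 2.71], [-2.7, 2.7]. Speed limits (rad/s): [2.57, 2.57, 3.14, 3.14, 3.14, 3.14].

INTERFACE

Orientations are given as a unit quaternion [w, x, y, z].
In Python, from rig import telemetry, optics, order gives the robot as it stands.
- The arm moves only by the shell command python3 -m creep 'ROWS' [FORCE]. ROWS is a JSON object of lists of equal length, an entry for each row: "slide": the shift along the world's x, y, z normalised to -1 to 1, where 1 is 0.15 m, a list of three; "twist": the turn, a rotation vector about the world's x, y, z normalised to -1 to 1, where 1 is 360 degrees, a list of three; "fingers": the gripper's target within -1 to 1 (fully open at 1, half-way at 0, shut at -1). A call has 1 to 20 rows; each row is the pose to reach, as a shift and turn from the pose commanded when the call began, turning the shorter way round; what a row does not reach only later rows make up. A row lasts 1/10 s, in which the tool goes at most 50 mm and 8.59 degrees, less where a joint would pass 70% of its speed; a pose out of reach is approached as far as the arm can. A call with a number of a shift or a turn outside -1 to 1 is refused whole. A call with a gripper value outside its range is refused whole. The fingers move at their own pace and stop on an object; FORCE is the grip in N (left out, the last holds). Time passes only in rows, so rows that repeat a pose let the fingers close. It gives the time, the measured TCP pose, the force and the opening at its end, in the units of the state.
- telemetry.get_state(): the state, without advancing time (a new reading comes with each control period).
- optics.get_image(name): name is "scene" or "top" or "wrist"; returns a dict with "img" (480x640x3 uint8, blue, green, red), "depth" (480x640 float32, m along the optical axis (not along the pixel's ray), 0 where there is no reading), "fovy" (degrees; the focal length in pixels is half the picture's height over the tangent of half this angle, whatever the lens; pixels are square), "cx", "cy" (the principal point, pixels), "world_from_camera" (4x4, takes a point from camera to world coordinates). Camera axes: x right, y down, z forward; pixel columns grow to the right and rows downward; lengths in m; the calibration is good to about 2 mm. A picture is of the moment at which its call begins.
- order.sign_off(): hands the job in, once; it reports no verdict.
The state is a dict: "clock": time; "qpos": joint angles; "qd": joint speeds; "effort": joint torques, N m; "position": TCP position; "ee_rot": TCP orientation; "contact_force": force on the tool from outside, world axes, zero at the start; "moment": the same for the moment, N m; "width": finger opening in m.
Only numpy, scipy, OpenCV 4.12 (cv2) and the standard library are available. Lean on these libraries where they do the work, as an engineer would, in place of code of your own. Each camera call takes 0.05 s, during which the arm holds its last target.

## Working session

There is one attempt and no reset: what is moved stays moved. The work goes in short steps, Python scripts to look and compute and a shell command to move; the robot and the scene stay as the last step left them, time stands still between calls to the robot, and variables do not carry over. Pictures are saved under pics/ and viewed, and the job is handed in when it is done.

```bash
mkdir -p pics; ls
cat > h.py <<'E'
import numpy as np, cv2
from rig import telemetry, optics, order
def grab(n,tag):
    d=optics.get_image(n); cv2.imwrite(f'pics/{tag}.png',d['img']); np.savez(f'pics/{tag}.npz',**{k:np.array(v) for k,v in d.items()}); return d
def pts(d):
    H,W=d['depth'].shape; f=H/2/np.tan(np.radians(float(d['fovy']))/2)
    u,v=np.meshgrid(np.arange(W),np.arange(H)); z=d['depth']
    P=np.stack([(u-d['cx'])/f*z,(v-d['cy'])/f*z,z,np.ones_like(z)],-1)@np.array(d['world_from_camera']).T
    return P[...,:3]
E
python3 - <<'E'
from h import *
for n in ['scene','top','wrist']:
    d=grab(n,n+'0'); print(n,d['fovy'],d['world_from_camera'])
print(telemetry.get_state())
E
```

```text
pics
scene 56.11340131954215 [[-0.42040961  0.8621456  -0.28277328  0.85938041]
 [ 0.90732531  0.3980705  -0.13527992  0.15600071]
 [-0.00406729 -0.31344033 -0.94959919  1.14922253]
 [ 0.          0.          0.          1.        ]]
top 53.401786365447855 [[ 0.0230783  -0.99650295  0.0803073   0.47425798]
 [-0.99954297 -0.02143045  0.02132122 -0.00674839]
 [-0.01952564 -0.08076265 -0.99654209  1.26492228]
 [ 0.          0.          0.          1.        ]]
wrist 71.61096920745565 [[ 0.3416424  -0.89449006 -0.28838864  0.2689041 ]
 [-0.93982659 -0.32598882 -0.10226079 -0.51410199]
 [-0.00254021  0.30597194 -0.95203714  0.37263763]
 [ 0.          0.          0.          1.        ]]
{'clock': 0.15, 'qpos': array([-1.34402419e+00,  2.76452999e-01,  1.50583360e+00, -9.40235292e-07,
        1.36072114e+00, -1.20977842e-01]), 'qd': array([ 0.00162862, -0.00149726, -0.0021954 ,  0.00096297, -0.00045378,
        0.00236055]), 'effort': array([ 1.03794680e-04, -4.17146122e+01, -2.46033472e+01, -1.11049071e-04,
        7.66664132e-03, -2.69760790e-06]), 'position': array([ 0.19586701, -0.54018914,  0.23064005]), 'ee_rot': array([-7.06526737e-04,  9.84921525e-01,  1.73000255e-01, -3.78685041e-05]), 'contact_force': array([0.58923732, 0.11970026, 0.48378919]), 'moment': array([-6.72279551e-05,  2.89838996e-02,  4.62290691e-02]), 'width': 0.08531137827551064}
```

View pics/scene0.png

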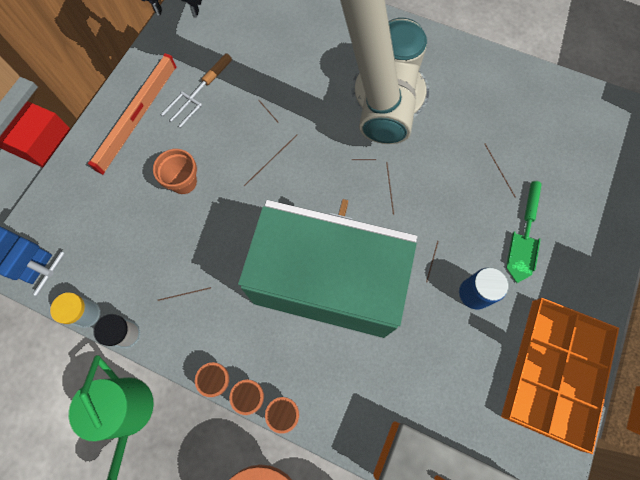

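View pics/top0.png

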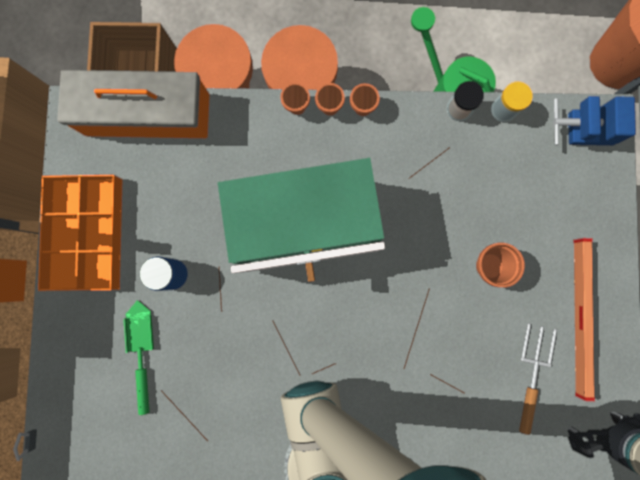

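View pics/wrist0.png

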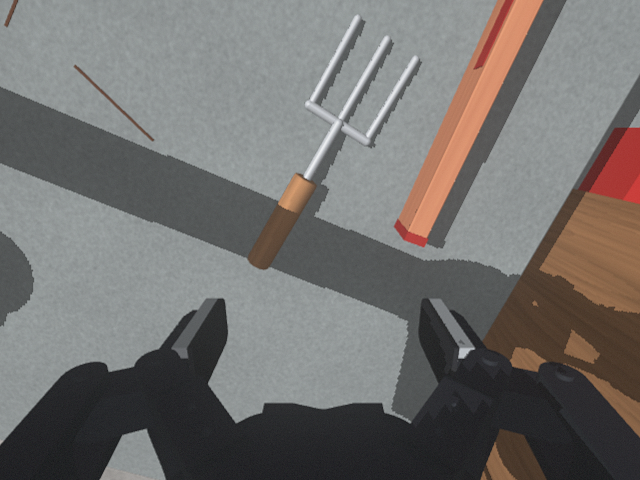

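The top view shows the cupboard's green top at (218-384, 158-262), its white door edge along (231,268)-(384,245), the pull at (310,270), the tin at (160,273) and the pot at (500,265). Next I'll measure them.

```bash
cat > m.py <<'E'
from h import *
d=dict(np.load('pics/top0.npz')); P=pts(d); hsv=cv2.cvtColor(d['img'],cv2.COLOR_BGR2HSV)
g=cv2.inRange(hsv,(65,60,30),(90,255,255))>0
m=(g&(P[...,2]>.225)&(P[...,2]<.26)&(P[...,0]<.9)).astype(np.uint8)
n,l,s,c=cv2.connectedComponentsWithStats(m); k=1+s[1:,4].argmax(); m=l==k
q=P[m]; print('z',np.median(q[:,2]),len(q))
r=cv2.minAreaRect((q[:,:2]*1000).astype(np.float32)); print(r); b=cv2.boxPoints(r); print(b)
def at(u,v,z):
    f=240/np.tan(np.radians(float(d['fovy']))/2); W=d['world_from_camera']
    r=W[:3,:3]@np.array([(u-d['cx'])/f,(v-d['cy'])/f,1]); return W[:3,3]+r*(z-W[2,3])/r[2]
# white door
w=(hsv[...,1]<40)&(hsv[...,2]>170)&(P[...,2]>.19)&(P[...,2]<.26)&(P[...,0]<.75)
q=P[w]; print('door',len(q),q.min(0),q.max(0)); print(cv2.minAreaRect((q[:,:2]*1000).astype(np.float32)),np.median(q[:,2]))
br=cv2.inRange(hsv,(5,80,60),(25,255,255))>0
v,u=np.where(br); s=(u>290)&(u<330)&(v>245)&(v<290); q=P[v[s],u[s]]; print('pull px',u[s].min(),u[s].max(),v[s].min(),v[s].max())
t=q[q[:,2]>.18]; print('pull',len(t),cv2.minAreaRect((t[:,:2]*1000).astype(np.float32)),np.median(t[:,2]),t.min(0),t.max(0))
for nm,(uu,vv,h) in dict(pot=(500,265,.095),tin=(156,273,.12)).items(): print(nm,at(uu,vv,h))
E
python3 m.py
```

```text
z 0.23704648154293495 12704
((628.31005859375, 75.49629974365234), (180.35067749023438, 340.2963562011719), 10.374213218688965)
[[ 508.9692   226.62456]
 [ 570.24854 -108.10886]
 [ 747.6509   -75.63196]
 [ 686.3716   259.10144]]
door 1378 [ 0.04983502 -0.11023125  0.19029557] [0.56216798 0.2236491  0.25667287]
((339.14263916015625, -20.2567138671875), (489.1101379394531, 332.4068603515625), 22.712825775146484) 0.22298925275528247
pull px 305 321 250 281
pull 138 ((509.73260498046875, 47.31574630737305), (24.782602310180664, 72.77384185791016), 78.35742950439453) 0.22207619719213778 [0.47349541 0.02783629 0.18900433] [0.54287022 0.05938876 0.22732306]
pot [ 0.52293669 -0.40516044  0.095     ]
tin [0.48412583 0.42736025 0.12      ]
```

```bash
cat >> h.py <<'E'
O=np.array([.5396,.0593,0]); yaw=np.radians(10.37)
R=np.array([[np.cos(yaw),-np.sin(yaw),0],[np.sin(yaw),np.cos(yaw),0],[0,0,1]])
def toC(P): return (P-O)@R
def toW(p): return O+R@np.asarray(p)
def pullpt(th,up=178,out=42): # mm in cupboard frame -> m
    return np.array([-np.sin(th)*up-np.cos(th)*out,0,30+np.cos(th)*up-np.sin(th)*out])/1000
E
python3 - <<'E'
from h import *
for n in ['top0','scene0']:
    d=dict(np.load(f'pics/{n}.npz')); C=toC(pts(d)); hsv=cv2.cvtColor(d['img'],cv2.COLOR_BGR2HSV)
    box=(np.abs(C[...,1])<.18)&(C[...,0]<.0)&(C[...,0]>-.1)&(C[...,2]>.17)
    w=box&(hsv[...,1]<50)&(hsv[...,2]>150)
    for lo,hi in [(-.17,-.08),(-.08,0),(0,.08),(.08,.17)]:
        q=C[w&(C[...,1]>lo)&(C[...,1]<hi)]; print(n,len(q),np.percentile(q,[2,50,98],axis=0).round(4)[:, [0,2]].tolist())
    br=box&(cv2.inRange(hsv,(5,80,60),(25,255,255))>0); q=C[br]; print('pull',len(q),np.percentile(q,[2,50,98],axis=0).round(4).tolist())
    y=box&(cv2.inRange(hsv,(24,120,80),(34,255,255))>0); print('yellow',y.sum())
print(telemetry.get_state()['position'])
for t in [0,.03,.06,.25,.27,.29]: print(t,toW(pullpt(t)),pullpt(t))
E
```

```text
top0 298 [[-0.0215, 0.184], [-0.0145, 0.2233], [-0.0071, 0.2271]]
top0 496 [[-0.0762, 0.1812], [-0.0209, 0.2262], [-0.0067, 1.2649]]
top0 284 [[-0.0239, 0.1714], [-0.0149, 0.2235], [-0.0029, 0.2271]]
top0 298 [[-0.0214, 0.1843], [-0.0144, 0.2234], [-0.0068, 0.2272]]
pull 341 [[-0.0762, -0.0532, 0.2046], [-0.0762, -0.0532, 1.2649], [-0.0023, 0.0062, 1.2649]]
yellow 10
scene0 272 [[-0.0206, 0.2199], [-0.0122, 0.2252], [-0.0059, 0.2286]]
scene0 265 [[-0.0237, 0.2205], [-0.0129, 0.2252], [-0.0061, 0.2286]]
scene0 272 [[-0.0233, 0.2207], [-0.013, 0.2254], [-0.0057, 0.2292]]
scene0 292 [[-0.0207, 0.2208], [-0.0123, 0.2253], [-0.0057, 0.2288]]
pull 99 [[-0.0637, -0.0056, 0.2106], [-0.0452, 0.0009, 0.2241], [-0.0268, 0.0067, 0.2274]]
yellow 0
[ 0.19586701 -0.54018914  0.23064005]
0 [0.49828603 0.05173983 0.208     ] [-0.042  0.     0.208]
0.03 [0.49305264 0.05078215 0.20666009] [-0.0473203   0.          0.20666009]
0.06 [0.48786113 0.04983214 0.20516121] [-0.05259802  0.          0.20516121]
0.25 [0.4562518  0.04404785 0.19207544] [-0.08473223  0.          0.19207544]
0.27 [0.45308012 0.04346745 0.1903485 ] [-0.08795657  0.          0.1903485 ]
0.29 [0.44994305 0.04289339 0.18855742] [-0.09114574  0.          0.18855742]
```

```bash
python3 -m creep '{"slide":[[0.25,0.5,0.2],[0.495,0.985,0.4],[0.495,0.985,0.4],[0.495,0.985,0.4],[0.495,0.985,0.4]],"twist":[[0,0,-0.0133],[0,0,-0.0266],[0,0,-0.0266],[0,0,-0.0266],[0,0,-0.0266]],"fingers":[0.2,0.2,0.2,0.2,0.2]}' 30
python3 -m creep '{"slide":[[0.25,0.5,0],[0.495,0.985,0],[0.495,0.985,0],[0.495,0.985,0],[0.495,0.985,0]],"twist":[[0,0,0],[0,0,0],[0,0,0],[0,0,0],[0,0,0]],"fingers":[0.2,0.2,0.2,0.2,0.2]}'
python3 -m creep '{"slide":[[0.25,0.5,0],[0.495,0.985,0],[0.495,0.985,0],[0.495,0.985,0],[0.495,0.985,0]],"twist":[[0,0,0],[0,0,0],[0,0,0],[0,0,0],[0,0,0]],"fingers":[0.2,0.2,0.2,0.2,0.2]}'
python3 -m creep '{"slide":[[0.25,0.5,0],[0.495,0.985,0],[0.495,0.985,0],[0.495,0.985,0],[0.495,0.985,0],[0.495,0.985,0]],"twist":[[0,0,0],[0,0,0],[0,0,0],[0,0,0],[0,0,0],[0,0,0]],"fingers":[0.2,0.2,0.2,0.2,0.2,0.2]}'
```

```text
clock: 0.65
position: [0.2716, -0.3903, 0.2931]
ee_rot: [0.001, 0.996, 0.092, 0.001]
contact_force: [-0.9, -0.8, 0.4]
width: 0.0513
clock: 1.15
position: [0.3449, -0.2438, 0.2909]
ee_rot: [-0.0, 0.996, 0.092, -0.0]
contact_force: [-0.5, -0.3, 0.4]
width: 0.0516
clock: 1.65
position: [0.4196, -0.0973, 0.2908]
ee_rot: [0.0, 0.996, 0.091, -0.0]
contact_force: [0.2, -0.8, -0.2]
width: 0.0512
clock: 2.25
position: [0.4928, 0.0482, 0.2908]
ee_rot: [0.001, 0.996, 0.09, -0.001]
contact_force: [-0.6, 0.2, 0.2]
width: 0.0512
```

Run:
```python
from h import *
grab('wrist','wrist1')
s=telemetry.get_state(); print(s['clock'],s['position'],toC(s['position']),s['ee_rot'],s['width'])
```

```text
2.3 [0.49257209 0.04809136 0.29103247] [-0.04827735 -0.00256034  0.29103247] [ 7.90853913e-04  9.96018764e-01  8.91380264e-02 -6.39087643e-04] 0.05115977063771129
```

View pics/wrist1.png

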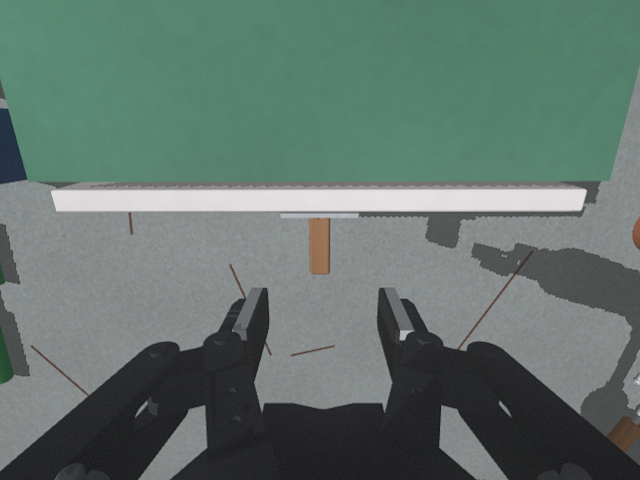

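The wrist view shows the pull at (319,245), centred between the fingers, with the white door edge at row 200. I'll go down and pinch it.

```bash
python3 -m creep '{"slide":[[0,0.015,-0.3],[0,0.015,-0.5],[0,0.015,-0.69],[0,0.015,-0.69],[0,0.015,-0.69],[0,0.015,-0.69],[0,0.015,-0.69],[0,0.015,-0.69],[0,0.015,-0.69],[0,0.015,-0.69]],"twist":[[0,0,0],[0,0,0],[0,0,0],[0,0,0],[0,0,0],[0,0,0],[0,0,0],[0,0,0],[0,0,0],[0,0,0]],"fingers":[0.2,0.2,0.2,0.2,-1,-1,-1,-1,-1,-1]}' 40
python3 - <<'E'
from h import *
s=telemetry.get_state(); p0=toC(s['position']); print(p0,s['width'],s['contact_force'])
# find angle th0 .03; tool follows about hinge
h=np.array([0,0,.03]); 
for dt in [.1,.2,.23,.25,.27]:
    v=p0-h; a=dt
    q=h+np.array([v[0]*np.cos(a)-v[2]*np.sin(a),v[1],v[2]*np.cos(a)+v[0]*np.sin(a)])
    w=R@(q-p0); print(dt,(w/.15).round(3),(R@np.array([0,-1,0])*a/2/np.pi).round(4))
E
```

```text
clock: 3.3
position: [0.4946, 0.0507, 0.19]
ee_rot: [0.002, 0.996, 0.09, 0.002]
contact_force: [0.5, -6.0, 2.7]
width: 0.0134
[-0.04586433 -0.0003909   0.1899626 ] 0.013447629988842623 [ 0.49371993 -5.9557792   2.68371475]
0.1 [-0.103 -0.019 -0.036] [ 0.0029 -0.0157  0.    ]
0.2 [-0.202 -0.037 -0.082] [ 0.0057 -0.0313  0.    ]
0.23 [-0.231 -0.042 -0.098] [ 0.0066 -0.036   0.    ]
0.25 [-0.25  -0.046 -0.109] [ 0.0072 -0.0391  0.    ]
0.27 [-0.269 -0.049 -0.12 ] [ 0.0077 -0.0423  0.    ]
```

```bash
python3 -m creep '{"slide":[[-0.05,-0.009,-0.016],[-0.103,-0.019,-0.036],[-0.152,-0.028,-0.058],[-0.202,-0.037,-0.082],[-0.216,-0.04,-0.09],[-0.231,-0.042,-0.098],[-0.231,-0.042,-0.098]],"twist":[[0.0014,-0.008,0],[0.0029,-0.0157,0],[0.0043,-0.0235,0],[0.0057,-0.0313,0],[0.006,-0.034,0],[0.0066,-0.036,0],[0.0066,-0.036,0]],"fingers":[-1,-1,-1,-1,-1,-1,-1]}'
python3 - <<'E'
from h import *
s=telemetry.get_state(); print(toC(s['position']),s['width'],s['contact_force']@R,s['ee_rot'])
grab('wrist','wrist2');grab('top','top2');grab('scene','scene2')
E
```

```text
clock: 4.0
position: [0.4611, 0.0445, 0.1754]
ee_rot: [-0.008, 0.989, 0.09, 0.118]
contact_force: [4.1, -5.6, -2.3]
width: 0.0135
[-0.07988623 -0.00039273  0.17536535] 0.01347324966204672 [ 3.00930197 -6.23626458 -2.27332755] [-0.00829874  0.98890248  0.08969347  0.11814437]
```

View pics/wrist2.png

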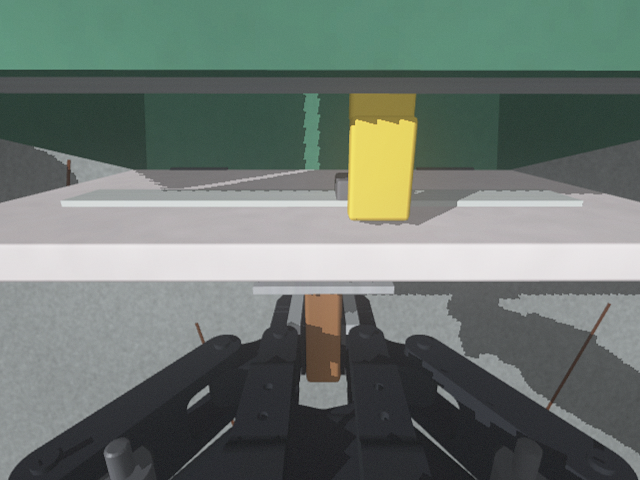

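View pics/top2.png

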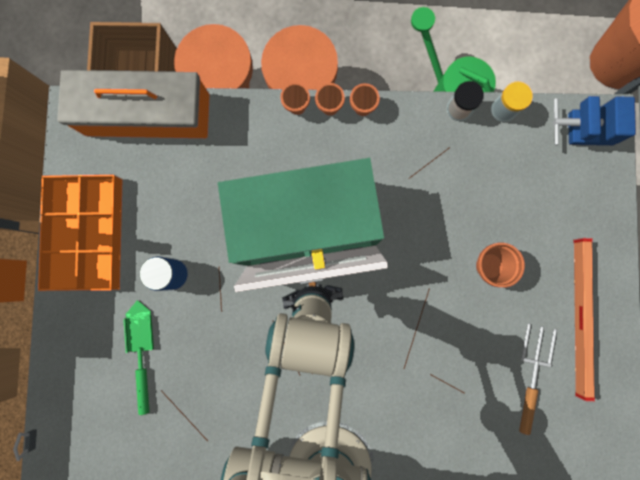

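The wrist view shows the yellow pad at (380,170), just to the right of the pull at x 322. There is a gap above the door but little pull force so far, so I'll draw it a little further until the latch holds.

```bash
python3 -m creep '{"slide":[[-0.02,-0.0035,-0.011],[-0.038,-0.007,-0.022],[-0.057,-0.0105,-0.033],[-0.057,-0.0105,-0.033]],"twist":[[0.0006,-0.003,0],[0.0011,-0.0063,0],[0.0017,-0.0095,0],[0.0017,-0.0095,0]],"fingers":[-1,-1,-1,-1]}'
python3 - <<'E'
from h import *
s=telemetry.get_state(); print(toC(s['position']),s['width'],s['contact_force']@R,s['ee_rot'])
grab('wrist','wrist3')
for n in ['wrist3','top2']:
    d=dict(np.load(f'pics/{n}.npz')); C=toC(pts(d)); hsv=cv2.cvtColor(d['img'],cv2.COLOR_BGR2HSV)
    y=(cv2.inRange(hsv,(22,100,150),(34,255,255))>0)&(np.abs(C[...,0])<.06)&(C[...,2]>.17); print(n,y.sum(),np.percentile(C[y],[2,10,50,90,98],axis=0).round(4).tolist())
    w=(hsv[...,1]<50)&(hsv[...,2]>140)&(C[...,2]>.19)&(C[...,0]<-.03)&(C[...,0]>-.09)&(C[...,1]>.05)&(C[...,1]<.15); print(np.percentile(C[w],[2,50,98],axis=0).round(4).tolist())
E
```

```text
clock: 4.55
position: [0.4608, 0.0444, 0.1751]
ee_rot: [-0.012, 0.984, 0.088, 0.157]
contact_force: [19.7, 5.0, -3.7]
width: 0.0136
[-0.08016206 -0.00049312  0.175095  ] 0.01359958175304674 [20.26535438  1.34431157 -3.74216163] [-0.01190118  0.9835946   0.08756784  0.15726376]
wrist3 6820 [[-0.0418, -0.0332, 0.2018], [-0.038, -0.031, 0.2032], [-0.0214, -0.0213, 0.2073], [-0.0061, -0.0123, 0.2109], [0.0034, -0.0104, 0.2119]]
[[-0.0639, 0.0514, 0.192], [-0.0541, 0.0837, 0.2151], [-0.0437, 0.1221, 0.2177]]
top2 189 [[-0.0416, -0.0331, 0.1998], [-0.0385, -0.0311, 0.2017], [-0.0233, -0.0215, 0.2068], [-0.0082, -0.0122, 0.2112], [-0.005, -0.0102, 0.2132]]
[[-0.0632, 0.0519, 0.1924], [-0.0536, 0.1002, 0.2147], [-0.043, 0.148, 0.2204]]
```

View pics/wrist3.png

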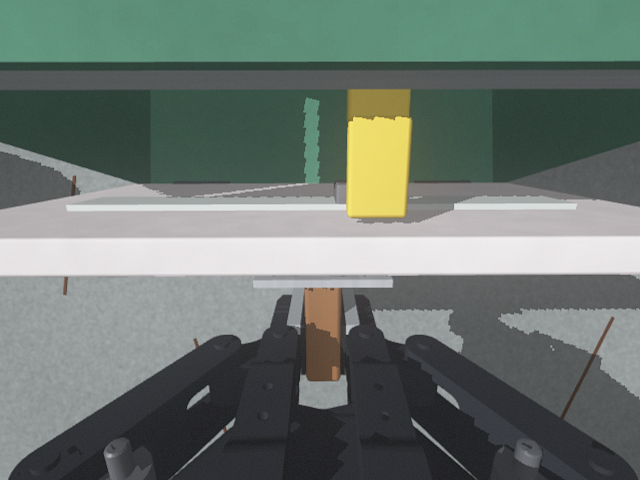

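The latch holds: 20 N with no further motion. The pad runs x -42 to -3 and is centred at y = -21.5 mm. Next I'll release the pull, rise, and close the fingers.

```bash
python3 -m creep '{"slide":[[0.04,0.007,0.02],[0.04,0.007,0.02],[0.04,0.007,0.02],[0.04,0.007,0.02],[-0.05,-0.01,0.3],[-0.13,-0.024,0.64],[-0.13,-0.024,0.68],[-0.13,-0.024,0.68],[-0.13,-0.024,0.68]],"twist":[[0,0,0],[0,0,0],[0,0,0],[0,0,0],[0,0,0],[0,0,0],[0,0,0],[0,0,0],[0,0,0]],"fingers":[-1,0.2,0.2,0.2,0.2,0.2,-1,-1,-1]}'
python3 - <<'E'
from h import *
from scipy.spatial.transform import Rotation as Ro
s=telemetry.get_state(); p=toC(s['position']); q=s['ee_rot']; A=Ro.from_quat([q[1],q[2],q[3],q[0]]).as_matrix(); z=R.T@A[:,2]; print(p,s['width'],'tilt',np.arctan2(-(-z[0]),-z[2]),z, R.T@A[:,1])
d=grab('scene','scene4'); C=toC(pts(d)); hsv=cv2.cvtColor(d['img'],cv2.COLOR_BGR2HSV)
w=(hsv[...,1]<60)&(hsv[...,2]>170)&(C[...,2]>.19)&(C[...,0]<-.01)&(C[...,0]>-.09)&(C[...,1]>.08)&(C[...,1]<.15); print(np.percentile(C[w],[2,50,98],axis=0).round(4).tolist())
E
```

```text
clock: 5.5
position: [0.4292, 0.0413, 0.2689]
ee_rot: [-0.013, 0.986, 0.089, 0.143]
contact_force: [-0.8, -0.4, -0.3]
width: 0.0082
[-0.11179865  0.00217442  0.26887793] 0.008186226505900014 tilt 0.2884168589846503 [ 2.84434808e-01  4.11211994e-04 -9.58695296e-01] [-2.47371232e-04 -9.99999843e-01 -5.02321144e-04]
[[-0.0621, 0.0817, 0.1912], [-0.0478, 0.115, 0.2138], [-0.041, 0.1486, 0.2212]]
```

```bash
cat > plan.py <<'E'
from h import *
from scipy.spatial.transform import Rotation as Ro
def plan(rows):
    s=telemetry.get_state(); p=toC(s['position']); q=s['ee_rot']; A=Ro.from_quat([q[1],q[2],q[3],q[0]]); z=R.T@A.as_matrix()[:,2]; t0=np.arctan2(z[0],-z[2])
    print('now',p.round(4),'tilt',t0.round(3),'w',s['width'],'F',(s['contact_force']@R).round(1),s['clock'])
    for th,e,h,y,tilt in rows:
        g=np.array([-h*np.sin(th)+e*np.cos(th),y,.03+h*np.cos(th)+e*np.sin(th)])
        print((th,e,h,tilt),(R@(g-p)/.15).round(3).tolist(),(R@np.array([0,-1,0])*(tilt-t0)/2/np.pi).round(4).tolist())
E
python3 - <<'E'
from plan import *
plan([(.255,.018,.255,-.025,.25),(.255,.018,.185,-.025,.25),(.255,.018,.159,-.025,.25)])
E
```

```text
now [-0.112   0.0023  0.2682] tilt 0.287 w 0.0010307160875012 F [-0.5  0.5  0.2] 5.55
(0.255, 0.018, 0.255, 0.25) [0.46, -0.101, 0.087] [-0.0011, 0.0058, -0.0]
(0.255, 0.018, 0.185, 0.25) [0.576, -0.08, -0.364] [-0.0011, 0.0058, -0.0]
(0.255, 0.018, 0.159, 0.25) [0.619, -0.072, -0.532] [-0.0011, 0.0058, -0.0]
```

```bash
python3 -m creep '{"slide":[[0.2,-0.05,0.09],[0.46,-0.1,0.09],[0.46,-0.1,0.09],[0.5,-0.093,-0.08],[0.55,-0.085,-0.26],[0.576,-0.08,-0.364],[0.576,-0.08,-0.364],[0.576,-0.08,-0.364]],"twist":[[-0.0011,0.0058,0],[-0.0011,0.0058,0],[-0.0011,0.0058,0],[-0.0011,0.0058,0],[-0.0011,0.0058,0],[-0.0011,0.0058,0],[-0.0011,0.0058,0],[-0.0011,0.0058,0]],"fingers":[-1,-1,-1,-1,-1,-1,-1,-1]}'
python3 - <<'E'
from plan import *
plan([(.255,.018,.177,-.025,.25),(.255,.018,.159,-.025,.25),(.255,.018,.157,-.025,.25),(.255,.012,.157,-.025,.25)]); grab('wrist','wrist5'); grab('scene','scene5')
E
```

```text
clock: 6.35
position: [0.5157, 0.0294, 0.2144]
ee_rot: [-0.012, 0.988, 0.09, 0.124]
contact_force: [0.2, -0.1, -0.1]
width: 0.0002
now [-0.0289 -0.0251  0.2144] tilt 0.251 w 0.0002050448129931188 F [ 0.2 -0.1 -0.1] 6.35
(0.255, 0.018, 0.177, 0.25) [0.011, 0.003, -0.057] [-0.0, 0.0001, -0.0]
(0.255, 0.018, 0.159, 0.25) [0.04, 0.008, -0.173] [-0.0, 0.0001, -0.0]
(0.255, 0.018, 0.157, 0.25) [0.044, 0.009, -0.186] [-0.0, 0.0001, -0.0]
(0.255, 0.012, 0.157, 0.25) [0.006, 0.002, -0.196] [-0.0, 0.0001, -0.0]
```

View pics/wrist5.png

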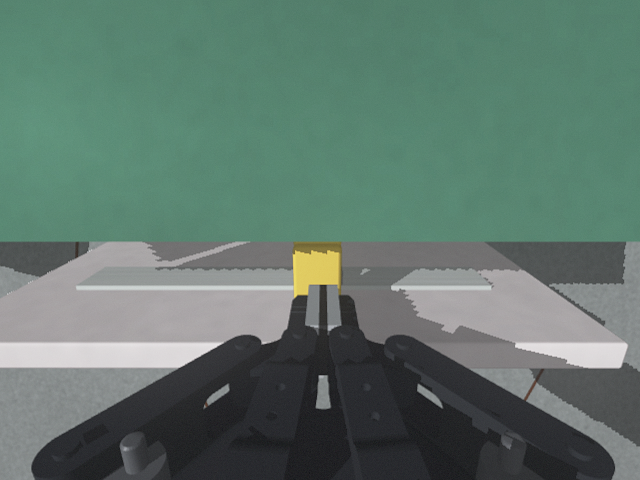

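View pics/scene5.png

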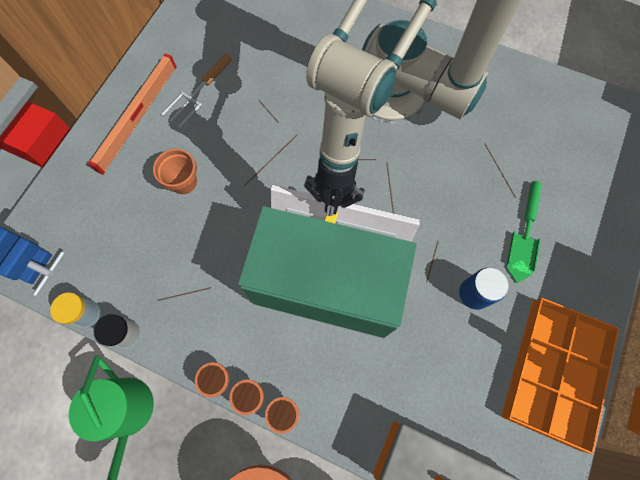

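The wrist view shows the closed fingertips (305-341, 325) over the yellow pad (293-342, 270), inside the gap. I'll press down.

```bash
python3 -m creep '{"slide":[[0.02,0.012,-0.09],[0.03,0.014,-0.14],[0.044,0.016,-0.186],[0.044,0.016,-0.2],[0.044,0.016,-0.2],[0.044,0.016,-0.2]],"twist":[[0,0,0],[0,0,0],[0,0,0],[0,0,0],[0,0,0],[0,0,0]],"fingers":[-1,-1,-1,-1,-1,-1]}'
python3 - <<'E'
from plan import *
plan([(.255,.018,.157,-.025,.25)]); s=telemetry.get_state(); p=toC(s['position']); th=.255
print('e',p[0]*np.cos(th)+(p[2]-.03)*np.sin(th),'h',-p[0]*np.sin(th)+(p[2]-.03)*np.cos(th))
E
```

```text
clock: 7.05
position: [0.5248, 0.0312, 0.1879]
ee_rot: [-0.011, 0.988, 0.09, 0.128]
contact_force: [-2.0, -1.5, 8.1]
width: -0.0
now [-0.0197 -0.025   0.1879] tilt 0.258 w -8.525712730819793e-06 F [-2.2 -1.1  8.1] 7.05
(0.255, 0.018, 0.157, 0.25) [-0.017, -0.003, -0.009] [-0.0002, 0.0013, -0.0]
e 0.02080006558083814 h 0.15772811586235516
```

```bash
cat > p2.py <<'E'
from h import *
def rel(a,rows):
    f=lambda th,e,h:np.array([-h*np.sin(th)+e*np.cos(th),0,.03+h*np.cos(th)+e*np.sin(th)])
    for r in rows: print(r,(R@(f(*r)-f(*a))/.15).round(3).tolist(),(R@np.array([0,-1,0])*(r[0]-a[0])/2/np.pi).round(4).tolist())
E
python3 - <<'E'
from p2 import *
rel((.255,.0177,.155),[(.255,.011,.155),(.27,.006,.155),(.3,.006,.155),(.33,.006,.155),(.36,.006,.155),(.39,.006,.155),(.42,.006,.155),(.45,.006,.155)])
E
```

```text
(0.255, 0.011, 0.155) [-0.043, -0.008, -0.011] [0.0, -0.0, 0.0]
(0.27, 0.006, 0.155) [-0.089, -0.016, -0.023] [0.0004, -0.0023, 0.0]
(0.3, 0.006, 0.155) [-0.119, -0.022, -0.031] [0.0013, -0.007, 0.0]
(0.33, 0.006, 0.155) [-0.148, -0.027, -0.039] [0.0021, -0.0117, 0.0]
(0.36, 0.006, 0.155) [-0.177, -0.032, -0.048] [0.003, -0.0164, 0.0]
(0.39, 0.006, 0.155) [-0.206, -0.038, -0.059] [0.0039, -0.0211, 0.0]
(0.42, 0.006, 0.155) [-0.234, -0.043, -0.07] [0.0047, -0.0258, 0.0]
(0.45, 0.006, 0.155) [-0.263, -0.048, -0.082] [0.0056, -0.0305, 0.0]
```

```bash
python3 -m creep '{"slide":[[-0.043,-0.008,-0.011],[-0.089,-0.016,-0.023],[-0.119,-0.022,-0.031],[-0.148,-0.027,-0.039],[-0.177,-0.032,-0.048],[-0.206,-0.038,-0.059],[-0.206,-0.038,-0.059]],"twist":[[0,0,0],[0.0004,-0.0023,0],[0.0013,-0.007,0],[0.0021,-0.0117,0],[0.003,-0.0164,0],[0.0039,-0.0211,0],[0.0039,-0.0211,0]],"fingers":[-1,-1,-1,-1,-1,-1,-1]}'
python3 - <<'E'
from plan import *
plan([]); d=grab('scene','scene6'); C=toC(pts(d)); hsv=cv2.cvtColor(d['img'],cv2.COLOR_BGR2HSV)
w=(hsv[...,1]<60)&(hsv[...,2]>170)&(C[...,2]>.15)&(C[...,0]<-.01)&(C[...,0]>-.15)&(C[...,1]>.08)&(C[...,1]<.15); print(np.percentile(C[w],[2,50,98],axis=0).round(4).tolist())
E
```

```text
clock: 7.75
position: [0.4933, 0.0253, 0.1802]
ee_rot: [-0.016, 0.977, 0.088, 0.196]
contact_force: [-8.6, -2.3, 15.7]
width: -0.0003
now [-0.0517 -0.0251  0.1802] tilt 0.395 w -0.00026772614955180565 F [-8.8 -0.7 15.7] 7.75
[[-0.0985, 0.0814, 0.1516], [-0.0766, 0.1145, 0.1819], [-0.0578, 0.1483, 0.2052]]
```

View pics/scene6.png

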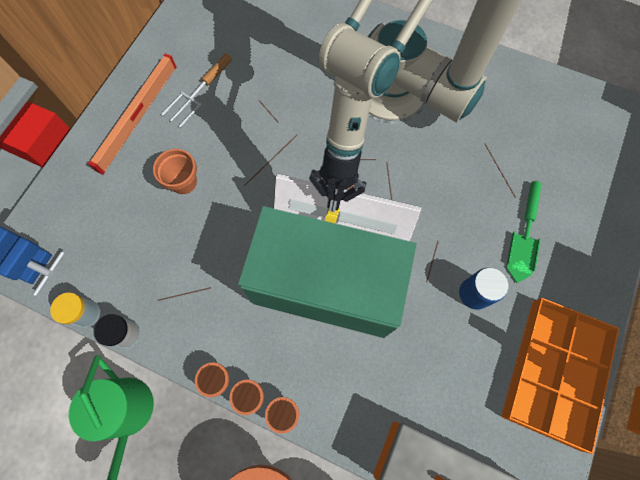

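The door is at about 0.43 rad, so the hook has cleared the lip. I'll keep pushing it out past 0.55.

Run:
```python
from p2 import *
rel((.39,.006,.155),[(.42,.006,.157),(.46,.006,.158),(.5,.006,.16),(.54,.006,.16),(.58,.006,.16),(.62,.006,.16)])
```

```text
(0.42, 0.006, 0.157) [-0.034, -0.006, 0.001] [0.0009, -0.0047, 0.0]
(0.46, 0.006, 0.158) [-0.075, -0.014, -0.009] [0.002, -0.011, 0.0]
(0.5, 0.006, 0.16) [-0.118, -0.022, -0.016] [0.0032, -0.0172, 0.0]
(0.54, 0.006, 0.16) [-0.156, -0.028, -0.035] [0.0043, -0.0235, 0.0]
(0.58, 0.006, 0.16) [-0.192, -0.035, -0.057] [0.0054, -0.0297, 0.0]
(0.62, 0.006, 0.16) [-0.228, -0.042, -0.08] [0.0066, -0.036, 0.0]
```

```bash
python3 -m creep '{"slide":[[-0.034,-0.006,0.001],[-0.075,-0.014,-0.009],[-0.118,-0.022,-0.016],[-0.156,-0.028,-0.035],[-0.192,-0.035,-0.057],[-0.228,-0.042,-0.08],[-0.228,-0.042,-0.08]],"twist":[[0.0009,-0.0047,0],[0.002,-0.011,0],[0.0032,-0.0172,0],[0.0043,-0.0235,0],[0.0054,-0.0297,0],[0.0066,-0.036,0],[0.0066,-0.036,0]],"fingers":[-1,-1,-1,-1,-1,-1,-1]}'
python3 - <<'E'
from plan import *
plan([]); d=grab('scene','scene7'); C=toC(pts(d)); hsv=cv2.cvtColor(d['img'],cv2.COLOR_BGR2HSV)
w=(hsv[...,1]<60)&(hsv[...,2]>150)&(C[...,2]>.06)&(C[...,0]<-.01)&(C[...,0]>-.25)&(C[...,1]>.08)&(C[...,1]<.15); print(np.percentile(C[w],[2,50,98],axis=0).round(4).tolist())
E
```

```text
clock: 8.5
position: [0.4562, 0.0192, 0.1642]
ee_rot: [-0.027, 0.949, 0.085, 0.303]
contact_force: [-6.3, -3.8, 3.4]
width: 0.0001
now [-0.0892 -0.0245  0.1642] tilt 0.618 w 0.00014467388183172914 F [-6.9 -2.6  3.4] 8.5
[[-0.1342, 0.0815, 0.0933], [-0.0947, 0.1152, 0.1384], [-0.0551, 0.1485, 0.1759]]
```

View pics/scene7.png

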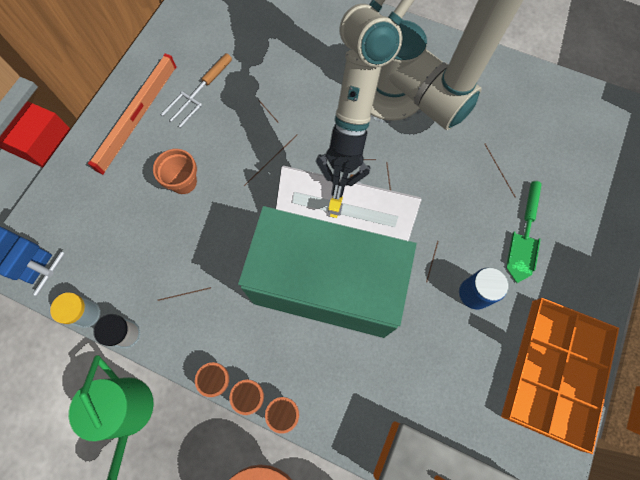

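```bash
python3 -m creep '{"slide":[[0,0,0.05],[0,0,0.2],[0,0,0.5],[0,0,0.8],[0,0,1],[0,0,1],[0,0,1],[0,0,1],[0,0,1],[0,0,1],[0,0,1],[0,0,1]],"twist":[[0,0,0],[0,0,0],[0,0,0],[0,0,0],[0,0,0],[0,0,0],[0,0,0],[0,0,0],[0,0,0],[0,0,0],[0,0,0],[0,0,0]],"fingers":[-1,-1,-1,-1,-1,-1,-1,-1,-1,-1,-1,-1]}'
python3 -m creep '{"slide":[[0,0,0],[0,0,0],[0,0,0],[0,0,0],[0,0,0],[0,0,0],[0,0,0],[0,0,0],[0,0,0],[0,0,0],[0,0,0],[0,0,0],[0,0,0],[0,0,0],[0,0,0],[0,0,0],[0,0,0],[0,0,0],[0,0,0],[0,0,0]],"twist":[[0,0,0],[0,0,0],[0,0,0],[0,0,0],[0,0,0],[0,0,0],[0,0,0],[0,0,0],[0,0,0],[0,0,0],[0,0,0],[0,0,0],[0,0,0],[0,0,0],[0,0,0],[0,0,0],[0,0,0],[0,0,0],[0,0,0],[0,0,0]],"fingers":[-1,-1,-1,-1,-1,-1,-1,-1,-1,-1,-1,-1,-1,-1,-1,-1,-1,-1,-1,-1]}'
python3 -m creep '{"slide":[[0,0,0],[0,0,0],[0,0,0],[0,0,0],[0,0,0],[0,0,0],[0,0,0],[0,0,0],[0,0,0],[0,0,0],[0,0,0],[0,0,0],[0,0,0],[0,0,0],[0,0,0],[0,0,0],[0,0,0],[0,0,0],[0,0,0],[0,0,0]],"twist":[[0,0,0],[0,0,0],[0,0,0],[0,0,0],[0,0,0],[0,0,0],[0,0,0],[0,0,0],[0,0,0],[0,0,0],[0,0,0],[0,0,0],[0,0,0],[0,0,0],[0,0,0],[0,0,0],[0,0,0],[0,0,0],[0,0,0],[0,0,0]],"fingers":[-1,-1,-1,-1,-1,-1,-1,-1,-1,-1,-1,-1,-1,-1,-1,-1,-1,-1,-1,-1]}'
cat > chk.py <<'E'
from plan import *
import sys
t=sys.argv[1]
plan([])
for n in ['scene','top']:
    d=grab(n,n+t); C=toC(pts(d)); hsv=cv2.cvtColor(d['img'],cv2.COLOR_BGR2HSV)
    w=(hsv[...,1]<60)&(hsv[...,2]>150)&(C[...,2]>.03)&(C[...,2]<.2)&(C[...,0]<-.01)&(C[...,0]>-.25)&(np.abs(np.abs(C[...,1])-.11)<.05); q=C[w]
    a=np.polyfit(q[:,0],q[:,2],1); print(n,w.sum(),np.percentile(q,[2,50,98],axis=0).round(4).tolist(),'th',np.pi/2-np.arctan(-a[0]))
E
python3 chk.py 8
```

```text
clock: 9.75
position: [0.4581, 0.0196, 0.3142]
ee_rot: [-0.028, 0.949, 0.086, 0.303]
contact_force: [-0.7, 0.3, 0.2]
width: 0.0001
clock: 11.75
position: [0.4582, 0.0196, 0.3147]
ee_rot: [-0.027, 0.949, 0.086, 0.303]
contact_force: [-0.2, 0.7, 0.1]
width: 0.0001
clock: 13.75
position: [0.4582, 0.0196, 0.3147]
ee_rot: [-0.027, 0.949, 0.086, 0.303]
contact_force: [-0.3, 0.1, -0.8]
width: 0.0001
now [-0.0872 -0.0244  0.3147] tilt 0.618 w 7.641678023014562e-05 F [-0.3  0.1 -0.8] 13.75
scene 3465 [[-0.187, -0.1559, 0.0461], [-0.127, 0.0643, 0.0614], [-0.0719, 0.1562, 0.0741]] th 1.3559632202533394
top 4590 [[-0.1886, -0.1558, 0.034], [-0.1096, 0.0767, 0.0552], [-0.0241, 0.1567, 0.0724]] th 1.3513804149130755
```

```bash
ls pics/*8*
```

```text
pics/scene8.npz
pics/scene8.png
pics/top8.npz
pics/top8.png
```

View pics/scene8.png

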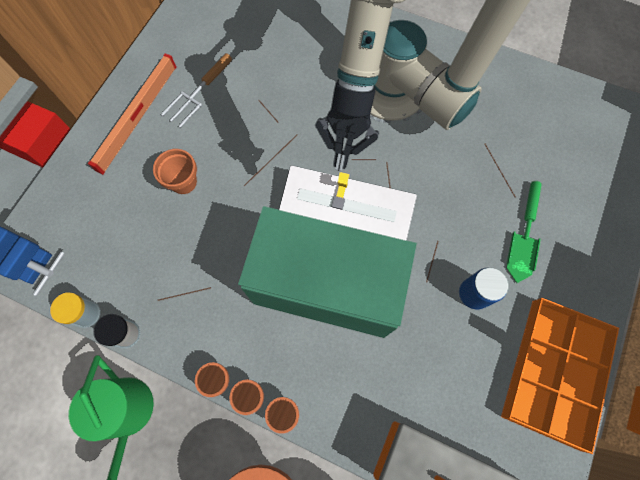

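View pics/top8.png

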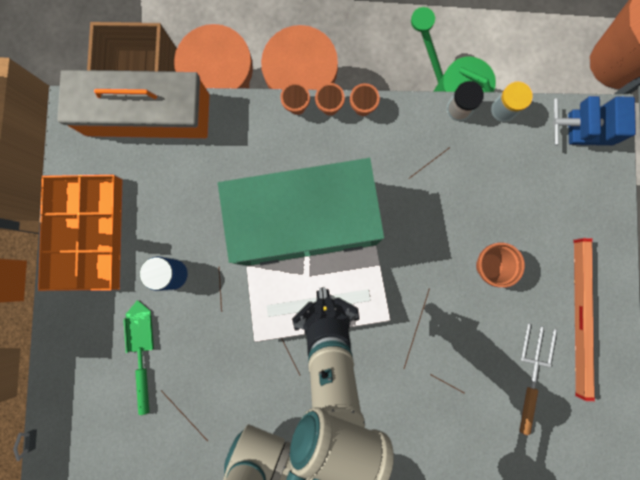

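Both views show the white door lying down at about 1.35 rad, which is its stop. The pot (500,265) and tin (160,273) haven't moved, and the gripper is clear at z 0.31 with about 0 N. I'll hand in.

```bash
python3 -c "
from rig import order; print(order.sign_off())"
```

```text
the job is handed in; nothing more can be done
None
```

The cupboard door is lying fully open and the job is handed in, at about 14 s on the robot's clock.

- **Drawing it ajar:** I pinched the pull and drew the door until the latch caught it at about 0.255 rad. A pull of about 20 N gave no further movement.
- **Freeing the hook:** I pressed the yellow pad down through the gap at y ≈ -22 mm. The tool read 8 N, which puts the hook close to its stop. I kept it down while pushing the door past the lip to about 0.7 rad, then lifted clear and let it sink.

**Last checks:** the scene and top cameras put the door at 1.356 and 1.351 rad, against its stop at 1.35. The pot and the tin look unmoved in both pictures, judged by eye. The gripper was well clear, with about 0 N on it.

The door was about 0.05 rad further out than I had commanded as the hook passed the lip, and the wrist force there reached about 18 N, well under its limit. No check failed.

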